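# Hang the ignition carrier on the aircraft nose

### The job

Take the aluminium carrier plate with the blue ignition module out of the wooden rack, slip the large opening of its keyhole over the brass screw head on the plywood bulkhead of the white model-aircraft nose, and pull it gently straight down until it is fully home on the screw, then let go. The screw may be clamped anywhere along its sideways track, so feel for it and force nothing; leave the muffler, the socket case and the sanding block alone.

Things in the scene. Friction and masses are not known exactly. Their poses are not given: they have to be found in the camera images.
- plate: Aluminium plate, 5 mm thick (x), 80 wide (y), 120 high (z), upright, about 0.3 kg. Origin: centre of its underside, mid-thickness (back face x = -2.5, front +2.5). +x points out of its front, z up. A blue module (60 wide, z = 93 to 119) stands 16 out of the front. A 12 by 12 window centred at z = 37, below the keyhole, lets the spring catch through when home.
- grip (a point): Middle of where to hold the plate from above: 152 mm over its underside, in the black grip block on top of it, 10 thick (x), 44 wide (y), z = 119 to 166 of the plate.
- hole (a point): Centre of the keyhole's large opening, mid-thickness, 66 mm above the plate's underside. The opening is an octagon 20.5 across; its upper 45 degree shoulders lead into a slot 10 wide going up, closed at 85.5 above the underside.
- slot_end (a point): Point on the plate's back face, 82 mm above its underside (16 above the opening's centre), where the screw's axis lies when the plate is fully home. Axes as the plate's.
- rack: Fixed wooden bench rack, base 90 (x) by 120 (y) by 10 high, origin at the centre of its underside. Two walls, tops 45 over the table, leave a 6.8 mm wide slot in which the plate stands upright, its underside on the base and its front towards the rack's +x; it may lean about 2 degrees.
- nose: Fixed white model-aircraft nose, 140 mm long (x), 160 wide (y), top at 160; origin at the centre of the underside. Its flat plywood bulkhead is the face at x = +70, 150 wide, z = 30 to 160, looking along +x, away from the robot. It carries the screw and the catch; none of them may be pressed by the plate with more than 40 N.
- track_end (a point): The -y end of the screw's sideways track (60 mm long, its middle on the nose's centre line), on the bulkhead's face at screw height; x out of the face, y along the track, z up. The screw is clamped at y = 12 to 48 mm (unmeasured) and cannot be pushed along. It stands out along +x: shank 7 diameter; brass head 16 diameter, 5 thick, its underside 10 and its outer face 15 off the bulkhead.
- catch_end (a point): The -y end of the spring catch's track, 45 mm below track_end. The red round-nosed catch, 7 diameter, sits directly below the screw (same y) and stands out 8; pressing it in takes 1.5 to 3 N. It springs out into the plate's window when the plate is fully home.
- muffler: Bystander: black muffler, 48 diameter, 135 long with its pipes (y), 56 high; loose. Origin: centre of its foot.
- sockets: Bystander: open red socket case, 75 by 150, 28 high; loose. Origin: centre of the underside.
- sander: Bystander: cork sanding block with wooden grip, 55 by 100, 36 high; loose. Origin: centre of the underside.
There are look-alikes about, which are no part of the job. Of the things like the rack, leave any that is pink or turquoise; of the rest the larger one is meant.

How it is judged:
On the way, in this order (a step that is already met when the one before it is completed fails the run):
1. the plate has been lifted clear of the rack (contact force between plate and rack below 0.1 N and height (world z) of plate above 0.045 m), for 0.2 s.
2. the screw head has passed through the large opening of the keyhole: the plate's back is within 6 mm of the bulkhead while the plate is still at least 8 mm higher than home (x of slot_end in the frame of track_end below 0.006 m and z of slot_end in the frame of track_end between 0.008 and 0.022 m and y of slot_end in the frame of track_end between 0.004 and 0.056 m and angle between the x axis of plate and the x axis of nose, either way round below 0.12 rad), for 0.05 s.
At the end, for the whole second after the job is handed in: The plate hangs on the screw, fully home: its slot-end point is within 3 mm of the screw's height and 8 to 52 mm along the track from its end, its back within 7 mm there of the bulkhead, facing the same way as the bulkhead within 0.12 rad, upright within 0.10 rad, released and at rest (z of slot_end in the frame of track_end between -0.003 and 0.003 m and x of slot_end in the frame of track_end between -0.002 and 0.007 m and y of slot_end in the frame of track_end between 0.008 and 0.052 m and angle between the x axis of plate and the x axis of nose, either way round below 0.12 rad and angle between plate's own z axis and vertical below 0.1 rad and linear speed of plate below 0.02 m/s and contact force between plate and the fingers below 0.1 N and contact force between plate and nose above 0.5 N); the robot touches nothing.
It fails at once if the plate is pressed on the bulkhead, screw or catch with more than 40 N (contact force between plate and nose above 40 N).
It fails at once if the arm or fingers push on the nose with more than 15 N (contact force between any of the arm, the fingers and nose above 15 N).
It fails at once if the muffler, the socket case or the sanding block is moved more than 25 mm (distance of any of muffler, sockets, sander from where it was at the start of the episode above 0.025 m).
It also fails if it takes over 69 s, if anything falls off the work surface, if the arm or the gripper's body presses on something with over 40 N, if the wrist force passes 120 N, or if a joint passes its speed limit or range.

### The arm

A 7-joint arm with a two-finger parallel gripper is mounted at the origin on the work surface. World frame = base frame: x ahead of the robot, y to its left, z up, the work surface at z = 0. Lengths are in m, angles in rad, forces in N, time in s.
With the tool pointing down it reaches from about 0.4 to 0.9 m from the base axis. Payload 5.6 kg.
Tool frame: the origin (TCP) lies midway between the tips of the shut fingers; the grasp point (between the pads) lies 19 mm behind it; y points along the fingers, z is the direction in which the jaws open and shut, and the axes are right-handed (so a half turn about y gives the same grasp; the last joint's range is limited). The gripper opens to 92 mm and grips with 3 to 60 N. Pads are 20 mm wide; open, the fingers measure 128 mm over their backs; the gripper's body (75 mm by 189 mm) begins 69 mm behind the grasp point.
Start: joints at [-1.19, 0.468, -0.012, 1.603, 0.006, 1.071, -0.056], TCP at [0.267, 0.592, 0.215] pointing down, gripper open.
Joint ranges: [-2.53, 2.53], [-0.31, 2.02], [-1.57, 1.55], [0.28, 2.44], [-1.29, 4.43], [0.15, 1.84], [-2.92, 2.92]. Speed limits (rad/s): [2.57, 2.57, 3.14, 3.14, 3.14, 3.14, 3.14].

### API

Orientations are given as a 3x3 rotation matrix whose columns are the frame's x, y, z axes.
In Python, from station import env, effector, solver, viewer, workorder, search_frame, tip_of gives the robot as it stands. Calls block until the motion is done:
- env.reach(position, orientation): joint-space move of the TCP to a pose.
- env.movel(position, frame=None, rate=0.15): straight line of the TCP; frame=None keeps the orientation; rate is the mean speed in m/s.
- env.goto_joints(angles): joint-space move.
- effector.release() and effector.grasp(squeeze=None): open the fingers fully, or close them until they stop; squeeze is the grip in N (None keeps the last).
- env.pause(seconds).
- solver.inverse_kinematics(position, orientation): joint angles nearest the present ones, or None.
- env.sense(): the state.
- viewer.read_camera(name): name is "side" or "top" or "wrist"; returns (picture, depth): 384x512x3 uint8, red, green, blue; 384x512 float32, m along the optical axis (not along the pixel's ray), 0 where there is no reading.
- viewer.camera_info(name): a dict with "intrinsics" (3x3 intrinsics, pixels), "eye" and "rotation" of the camera in the world; the wrist camera has in their place "T_tool_cam" (4x4, takes a point from camera to tool coordinates, whose origin is the TCP and whose axes are the tool frame's). Camera axes: x right, y up, looking along -z (the intrinsics and any distortion apply to the point x, -y, -z); pixel columns grow to the right and rows downward; lengths in m; the calibration is good to about 2 mm. The wrist camera is an equidistant fisheye: a pixel r from the principal point sees the ray r / f radians off the axis. A picture is of the moment at which its call begins: read the wrist's pose just before it. camera_info takes no time and is no camera call.
A pose or a line that the arm cannot do raises env.PlanningError and nothing moves.
- workorder.finish_job(): hands the job in, once; it reports no verdict.
Trained networks look in the newest picture that a camera, given by its name, has taken for a name from the list of things; names that differ only in an ending like _2 or _b are one class to them, and where a whole thing is asked for, a point or a joint stands for the part that bears it (a point fixed in the world has none). Each returns a list of dicts, best first, with "score" (0 to 1); they miss things now and then, are a little off and sometimes report something else, mostly with a low value. They report only what shows in the picture. A call takes as long as a camera call. They do not tell look-alikes from the thing itself.
- search_frame(camera, name): "at" ([x, y, z] in m, in world coordinates, good to about 4 mm: the middle of the surface that is visible of it).
- tip_of(camera, name): "at" ([x, y, z] in m, in world coordinates, good to about 4 mm: a listed point, or the origin of a listed thing).
The state is a dict: "t": time; "joint_positions": joint angles; "joint_velocities": joint speeds; "tau": joint torques, N m; "ee_pos": TCP position; "tcp_rot": TCP orientation; "wrist_force": force on the tool from outside, world axes, zero at the start; "moment": the same for the moment, N m; "gripper_width": finger opening in m.
Only numpy, scipy, OpenCV 4.12 (cv2) and the standard library are available. Lean on these libraries where they do the work, as an engineer would, in place of code of your own. Each camera call takes 0.05 s, during which the arm holds its last target. There are 200 camera calls.

## Working session

There is one attempt and no reset: what is moved stays moved. The work goes in short steps, each a Python script; the robot and the scene stay as the last script left them, time stands still between calls to the robot, and variables do not carry over. Pictures are saved under pics/ and viewed, about 8 in all and at most 12, crops included, and the job is handed in when it is done.

```bash
ls; mkdir -p pics; python3 - <<'E'
from station import *
import cv2,numpy as np
for c in ("side","top"):
    p,d=viewer.read_camera(c); cv2.imwrite(f"pics/{c}0.png",p[:,:,::-1])
    i=viewer.camera_info(c); print(c,i)
    for n in ("plate","grip","rack","nose","track_end","hole","muffler","sockets","sander"):
        for f in (search_frame,tip_of):
            try: print(n,f.__name__,[(np.round(r["at"],3).tolist(),round(r["score"],2)) for r in f(c,n)])
            except Exception as e: print(n,f.__name__,e)
s=env.sense(); print(s)
a=cv2.imread("pics/side0.png");b=cv2.imread("pics/top0.png")
cv2.imwrite("pics/both.png",cv2.resize(np.vstack([a,b]),None,fx=.78,fy=.78))
E
```

```text
pics
side {'intrinsics': array([[437.33942712,   0.        , 259.88972631],
       [  0.        , 437.33942712, 203.02581912],
       [  0.        ,   0.        ,   1.        ]]), 'eye': array([ 0.09925124, -0.74379657,  0.94421279]), 'rotation': array([[ 0.86188419,  0.37837802, -0.33761771],
       [-0.50687714,  0.62284532, -0.59593563],
       [-0.01520533,  0.68475819,  0.7286117 ]])}
plate call [([0.436, -0.191, 0.118], 0.76)]
plate call [([0.437, -0.183, 0.014], 0.76), ([0.442, -0.182, 0.166], 0.58)]
grip call [([0.434, -0.191, 0.113], 0.72)]
grip call [([0.438, -0.179, 0.163], 0.56)]
rack call [([0.465, -0.025, 0.009], 0.93), ([0.457, -0.376, 0.009], 0.84), ([0.418, -0.202, 0.008], 0.67), ([0.293, -0.176, 0.009], 0.67)]
rack call [([0.301, -0.171, 0.003], 0.66), ([0.471, -0.369, -0.0], 0.66), ([0.436, -0.18, -0.002], 0.59), ([0.453, 0.164, -0.003], 0.25)]
nose call [([0.441, 0.114, 0.133], 0.63)]
nose call [([0.45, 0.164, 0.0], 0.77), ([0.673, -0.203, 0.002], 0.66)]
track_end call [([0.44, 0.109, 0.139], 0.65)]
track_end call [([0.527, 0.142, 0.126], 0.91)]
hole call [([0.434
[... 2030 characters left out ...]
int_velocities': array([ 2.82159037e-05,  4.23008829e-04,  1.25817804e-03,  1.29945473e-04,
       -8.35729364e-04, -2.14105096e-03,  5.90610335e-04]), 'tau': array([ 2.03722279e-04, -5.20409274e+01, -1.22588364e-02, -2.44050211e+01,
       -5.66309947e-02,  1.13759164e-02,  3.40037707e-05]), 'ee_pos': array([0.26735048, 0.59247019, 0.21457854]), 'tcp_rot': array([[ 9.11464987e-01,  1.49097462e-05,  4.11377658e-01],
       [-4.11377658e-01,  2.33643844e-05,  9.11464987e-01],
       [ 3.97812587e-06, -1.00000000e+00,  2.74293548e-05]]), 'wrist_force': array([ 0.23923778, -0.47893726, -0.18560554]), 'moment': array([ 0.02087096,  0.00938533, -0.0064992 ]), 'gripper_width': 0.09194312314540445}
```

View pics/both.png

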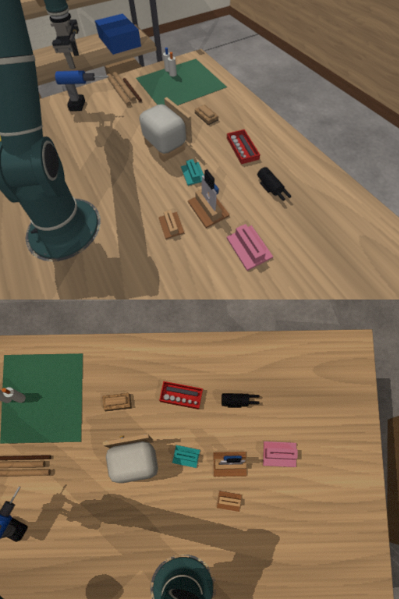

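The rack-like things in the picture are:
- Turquoise at (187,455), excluded by colour.
- Pink at (280,453), excluded by colour.
- A small brown rack at (229,500).
- A large brown rack at (230,463), which holds the plate with the blue module.

The larger brown one fits the description. The white nose is at (132,461), with its plywood edge towards +x. I'll confirm with an enlarged crop and measure the yaws from depth.

```bash
cat > h.py <<'E'
from station import *
import cv2,numpy as np
def cloud(cam):
    p,d=viewer.read_camera(cam); i=viewer.camera_info(cam); K=i["intrinsics"]
    v,u=np.mgrid[:384,:512]; x=(u-K[0,2])/K[0,0]*d; y=(v-K[1,2])/K[1,1]*d
    P=np.stack([x,-y,-d],-1)@np.array(i["rotation"]).T+i["eye"]; P[d==0]=np.nan
    return p,P
def yaw(P2):
    c,(w,h),a=cv2.minAreaRect(P2.astype(np.float32)); return np.round(c,4),np.round((w,h),4),round(a,1)
E
python3 - <<'E'
from h import *
for c in ("top","side"):
    p,P=cloud(c); z=P[...,2]
    m=(abs(P[...,0]-.44)<.06)&(abs(P[...,1]+.178)<.06)
    for lo,hi,n in ((.150,.185,"grip"),(.035,.055,"walls"),(.004,.02,"base")):
        q=P[m&(z>lo)&(z<hi)]; print(c,n,len(q), yaw(q[:,:2]) if len(q)>4 else "",np.median(q[:,2]) if len(q) else "")
    m=(abs(P[...,0]-.46)<.12)&(abs(P[...,1]-.16)<.12)&(z>.1)
    q=P[m]; print(c,"nose",len(q),yaw(q[:,:2]),np.nanmax(q[:,2]))
    if c=="top":
        # plywood: brown pixels at top
        R=p.astype(int); mm=m&(R[...,0]-R[...,2]>30); q=P[mm]; print("ply",len(q),yaw(q[:,:2]),np.median(q,0))
        vx,vy,x0,y0=cv2.fitLine(q[:,:2].astype(np.float32),cv2.DIST_HUBER,0,.001,.001).ravel(); print(vx,vy,x0,y0)
        A=p[130:300,100:400]
    else: B=p[130:310,170:370]
A=cv2.resize(A,(600,340),interpolation=3);B=cv2.resize(B,(600,540),interpolation=3)
cv2.imwrite("pics/crop1.png",cv2.resize(np.vstack([A,B])[:,:,::-1],(400,586)))
E
```

```text
top grip 81 (array([ 0.4402, -0.1787]), array([0.0104, 0.0443]), 1.3) 0.1747447590721567
top walls 300 (array([ 0.4358, -0.1785]), array([0.1096, 0.0341]), 88.9) 0.04472134546094453
top base 724 (array([ 0.4383, -0.1785]), array([0.118 , 0.1151]), 88.9) 0.009335856278325783
top nose 3321 (array([0.4582, 0.165 ]), array([0.155 , 0.1612]), 9.0) 0.16594386560749808
ply 422 (array([0.4825, 0.1941]), array([0.1124, 0.1946]), 49.3) [0.51290484 0.17636072 0.15842416]
0.13968235 -0.99019635 0.50866485 0.19568074
side grip 153 (array([ 0.4375, -0.1807]), array([0.0453, 0.0119]), 89.1) 0.16955789777803654
side walls 417 (array([ 0.4335, -0.1802]), array([0.1135, 0.0367]), 89.3) 0.043307265229002856
side base 684 (array([ 0.4335, -0.178 ]), array([0.0926, 0.1197]), 0.2) 0.008735615923840367
side nose 2509 (array([0.4491, 0.1586]), array([0.1426, 0.1605]), 9.6) 0.16275446718202702
```

View pics/crop1.png

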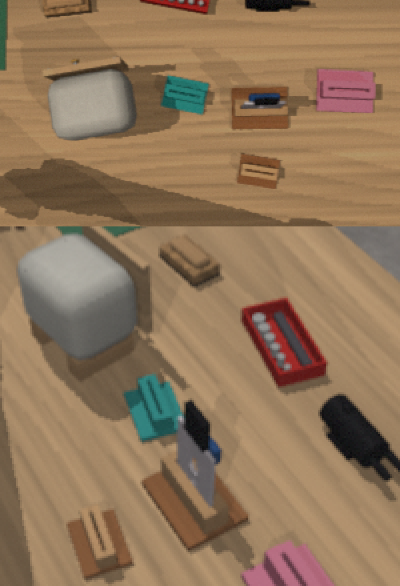

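The crop shows the plate standing in the large brown rack at (262,103), module towards +x. The nose's bulkhead is at (100,68), yawed about +9°. Next I'll look at the bulkhead from in front with the wrist camera, then go above the plate.

```bash
cat >> h.py <<'E'
def R(yw,flip=False):
    z=np.array([np.cos(yw),np.sin(yw),0])*(-1 if flip else 1); y=np.array([0,0,-1.]); return np.column_stack([np.cross(y,z),y,z])
def wristcloud():
    s=env.sense(); p,d=viewer.read_camera("wrist"); i=viewer.camera_info("wrist"); K=i["intrinsics"]; T=np.array(i["T_tool_cam"])
    v,u=np.mgrid[:384,:512]; a=(u-K[0,2])/K[0,0]; b=(v-K[1,2])/K[1,1]; th=np.hypot(a,b)+1e-9
    k=np.tan(np.minimum(th,1.5))/th*d; P=np.stack([a*k,-b*k,-d],-1); P[d==0]=np.nan
    P=P@T[:3,:3].T+T[:3,3]; return p,P@s["tcp_rot"].T+s["ee_pos"]
E
python3 - <<'E'
from h import *
i=viewer.camera_info("wrist"); print(i)
for f in (0,1):
    for q in ([.62,.18,.27],[.44,-.178,.30]):
        print(f,q,solver.inverse_kinematics(q,R(.16*(q[1]>0),f)))
f=0 
n=R(.16)
for fl in (0,1):
    try:
        env.reach([.65,.19,.24],R(.16,fl)); print("flip",fl); break
    except env.PlanningError as e: print(e)
p,P=wristcloud(); np.save("w1.npy",P); cv2.imwrite("pics/w1.png",p[:,:,::-1])
for nme in ("track_end","catch_end","nose"): print(nme,tip_of("wrist",nme))
print(env.sense()["t"],env.sense()["ee_pos"],env.sense()["joint_positions"])
E
```

```text
{'intrinsics': array([[297.31863964,   0.        , 254.44511079],
       [  0.        , 297.31863964, 193.97214389],
       [  0.        ,   0.        ,   1.        ]]), 'T_tool_cam': array([[-7.92410875e-04, -9.60998179e-01, -2.76553559e-01,
        -7.75489659e-02],
       [ 9.56510650e-06,  2.76553639e-01, -9.60998483e-01,
        -1.69902696e-01],
       [ 9.99999686e-01, -7.64150914e-04, -2.09952061e-04,
        -5.35213992e-05],
       [ 0.00000000e+00,  0.00000000e+00,  0.00000000e+00,
         1.00000000e+00]])}
0 [0.62, 0.18, 0.27] [-0.6144353   0.42239911  0.38454928  1.57561315 -0.16736898  1.1762393
 -0.03596983]
0 [0.44, -0.178, 0.3] [-0.58495245  0.07089352  0.96610529  1.95821376 -0.06406566  1.14380426
  0.40653796]
1 [0.62, 0.18, 0.27] [-0.19437446  0.42544875 -0.19220752  1.54440151  0.0853757   1.17997386
  2.89918786]
1 [0.44, -0.178, 0.3] [-0.94023059  0.16146885  1.41745853  1.96690177 -0.17452677  1.15549733
 -2.59533415]
flip 0
track_end [{'at': [0.5248, 0.1499, 0.1211], 'score': 0.7}]
catch_end [{'at': [0.5232, 0.1446, 0.0797], 'score': 0.64}]
nose [{'at': [0.4494, 0.1644, 0.0062], 'score': 0.9}]
4.2 [0.64966693 0.19106142 0.23992657] [-0.59069055  0.50340721  0.36872106  1.52384344 -0.19196552  1.15023512
 -0.02354879]
```

View pics/w1.png

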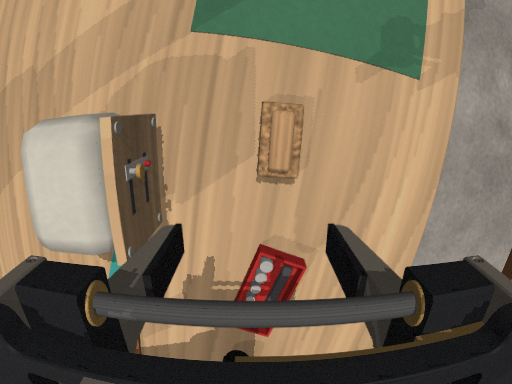

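The wrist picture shows the bulkhead (100–160, 115–250), the brass screw head near (132,172) and the red catch near (148,163), towards the track's +y end. I'll fit the plane and measure the screw.

```bash
python3 - <<'E'
from h import *
P=np.load("w1.npy"); p=cv2.imread("pics/w1.png")
m=(abs(P[...,0]-.525)<.04)&(abs(P[...,1]-.17)<.08)&(P[...,2]>.04)&(P[...,2]<.15)
v,u=np.mgrid[:384,:512]; m&=(u>112)&(u<162)&(v>110)&(v<255)
q=P[m]
best=0
rng=np.random.default_rng(0)
for _ in range(500):
    a=q[rng.choice(len(q),3,False)]; n=np.cross(a[1]-a[0],a[2]-a[0]); n/=np.linalg.norm(n)+1e-12
    k=abs((q-a[0])@n)<.0015
    if k.sum()>best: best=k.sum(); K=k
c=q[K].mean(0); n=np.linalg.svd(q[K]-c)[2][2]; n*=np.sign(n[0]); print(len(q),best,"c",c,"n",n,"yaw",np.arctan2(n[1],n[0]))
h=(P-c)@n
yv=np.array([-n[1],n[0],0])/np.hypot(n[0],n[1])
hm=m&(h>.011)&(h<.018)&(P[...,2]>.1); cm=m&(h>.004)&(P[...,2]<.098)
tr=np.array([.5245,.147,.121])
for nm,k in (("head",hm),("catch",cm)):
    w=P[k]; print(nm,k.sum(),"uv",u[k].mean(),v[k].mean(),"mean",w.mean(0),"z",w[:,2].min(),w[:,2].max(),"along",((w-c)@yv).min(),((w-c)@yv).max(),"h",np.median(h[k]))
k=m&(abs(h)<.003); print("board along",((P[k]-c)@yv).min(),((P[k]-c)@yv).max(), "track_end", (tr-c)@yv,(tr-c)@n)
C=cv2.resize(p[105:260,90:175],None,fx=5,fy=3.8*1,interpolation=cv2.INTER_CUBIC); cv2.imwrite("pics/w1c.png",C)
E
```

```text
4640 4380 c [0.52003302 0.17849921 0.10221764] n [ 9.87644935e-01  1.56708263e-01 -4.83587505e-05] yaw 0.15735685016959763
head 111 uv 140.22522522522522 170.15315315315314 mean [0.53164423 0.19490343 0.12779283] z 0.11894875702456714 0.1340008319066368 along 0.006243616570009811 0.021498090758821878 h 0.014525689766303359
catch 20 uv 148.25 162.7 mean [0.52386906 0.19318225 0.08169541] z 0.07988026178269197 0.08380671290551678 along 0.011140247685669158 0.016994359570153782 h 0.006031699029662436
board along -0.07923093650186282 0.07159041793021019 track_end -0.03181004996022132 -0.0005253015589509853
```

View pics/w1c.png

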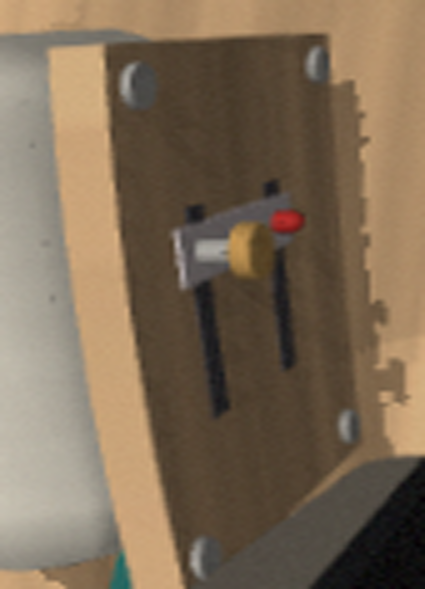

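The screw head lies 13.9 mm along the board from the fitted centre, and the catch agrees at 14.0. That puts it about 46–48 mm along the track. Now I'll hover over the plate and measure it with the same camera.

```bash
python3 - <<'E'
from h import *
env.reach([.439,-.179,.225],R(0)); env.pause(.3)
p,P=wristcloud(); cv2.imwrite("pics/w2.png",p[:,:,::-1]); np.save("w2.npy",P)
s=env.sense(); print(s["t"],s["ee_pos"],s["wrist_force"],s["joint_positions"])
m=(abs(P[...,0]-.44)<.05)&(abs(P[...,1]+.178)<.08); z=P[...,2]
for lo,hi in ((.165,.185),(.12,.138),(.035,.055),(.004,.018)):
    q=P[m&(z>lo)&(z<hi)]; print(lo,len(q),yaw(q[:,:2]) if len(q)>4 else "",np.median(q[:,2]) if len(q) else "")
for n in ("grip","hole","plate","rack"): print(n,[(np.round(r["at"],4),round(r["score"],2)) for r in tip_of("wrist",n)])
E
```

```text
6.1167 [ 0.43920421 -0.17877251  0.22491411] [ 0.15694084 -0.01515404 -0.02898632] [-0.24361242  0.15994976  0.62602815  2.04067281 -0.1127605   0.97406654
  0.44050784]
0.165 715 (array([ 0.4412, -0.1784]), array([0.0447, 0.0096]), 90.0) 0.1755888875095306
0.12 903 (array([ 0.447 , -0.1732]), array([0.0685, 0.0242]), 89.8) 0.12818683930028227
0.035 1439 (array([ 0.4361, -0.1785]), array([0.1101, 0.0347]), 89.5) 0.04474012858077622
0.004 3157 (array([ 0.4361, -0.1785]), array([0.0909, 0.1191]), 0.3) 0.009822497821683901
grip [(array([ 0.4448, -0.1786,  0.1592]), 0.76)]
hole [(array([ 0.443 , -0.1776,  0.0779]), 0.84), (array([ 0.4361, -0.179 ,  0.0076]), 0.15)]
plate [(array([ 0.435 , -0.176 ,  0.0097]), 0.97)]
rack [(array([ 0.2997, -0.1761,  0.004 ]), 0.81), (array([ 4.361e-01, -1.776e-01, -1.000e-04]), 0.73), (array([ 0.4702, -0.0217,  0.0015]), 0.72), (array([ 4.637e-01, -3.615e-01,  2.000e-04]), 0.63)]
```

View pics/w2.png

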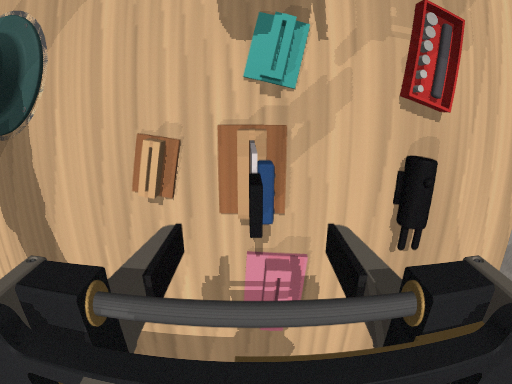

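The picture shows the block at (256,205) in the large brown rack, module on the +x side and leaning about 1.8° forward. I'll grip at the slot centre so the plate comes upright, then lift, carry it in front of the bulkhead and look again.

```bash
cat >> h.py <<'E'
N=np.array([np.cos(.1574),np.sin(.1574),0]); Y=np.array([-N[1],N[0],0]); RB=R(.1574)
S=np.array([.52003,.17850,0])+.0139*Y+np.array([0,0,.1255])   # screw axis on the face
def tcp(back,dy=0,up=16): # TCP for: back-face distance, sideways offset, slot_end height over screw (mm)
    return S+N*(back+2.5)/1e3+Y*dy/1e3+np.array([0,0,up/1e3-.082+.154-.019])
E
python3 - <<'E'
from h import *
env.movel([.4365,-.1784,.145],frame=R(0),rate=.1); s=env.sense(); print(s["t"],s["wrist_force"])
effector.grasp(30); s=env.sense(); print(s["t"],s["wrist_force"],s["gripper_width"])
env.movel([.4365,-.1784,.16],rate=.05); s=env.sense(); print(s["wrist_force"],s["moment"])
env.movel([.4365,-.1784,.25],rate=.1); env.pause(.3); s=env.sense(); print(s["t"],s["wrist_force"],s["moment"],s["gripper_width"])
a=tcp(60); a[2]=.25
env.movel(a,frame=RB,rate=.15)
env.movel(tcp(45),rate=.08); env.pause(.4)
p,P=wristcloud(); cv2.imwrite("pics/w3.png",p[:,:,::-1]); np.save("w3.npy",P)
s=env.sense(); print(s["t"],s["ee_pos"]-tcp(45),s["wrist_force"],s["moment"],s["gripper_width"])
E
```

```text
7.2667 [ 0.91468554  0.11143581 -0.05416172]
8.475 [-0.93031304  0.21234173  0.76666943] 0.009890990476925285
[ 0.41639294 -0.50416002 -2.69010238] [-0.04629973  0.10988953 -0.03778018]
10.275 [-0.06466338 -0.18736119 -2.31434776] [-0.09152436  0.07183757  0.08469714] 0.009729295136610236
14.45 [4.33907220e-05 5.41080906e-06 9.10934849e-05] [ 0.18736772 -0.25567022 -3.35695646] [ 0.02085795  0.10274251 -0.02316166] 0.009939904947280516
```

View pics/w3.png

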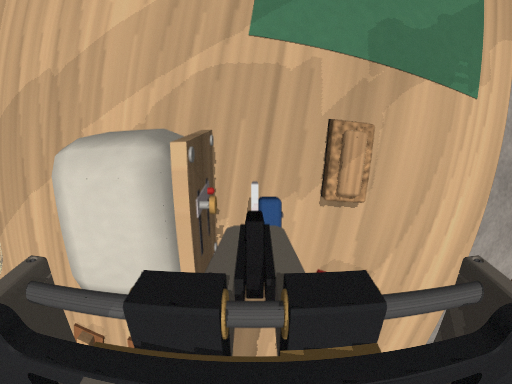

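The picture shows the plate held upright at (254,190–230) with the screw head at (212,205), both in one view. I'll check their relative offset from this cloud.

```bash
python3 - <<'E'
from h import *
P=np.load("w3.npy"); v,u=np.mgrid[:384,:512]
D=P-S; n=D@N; y=D@Y; z=P[...,2]
f=lambda k,nm: print(nm,k.sum(),*[np.round(np.percentile(a[k]*1e3,[2,50,98]),1) for a in (n,y,z)]) if k.sum() else print(nm,0)
f((u>180)&(u<222)&(v>130)&(v<280)&(z>.05)&(z<.15)&(abs(n)<.006),"board")
f((u>195)&(u<222)&(v>180)&(v<225)&(n>.011)&(n<.02)&(z>.105),"head")
f((u>195)&(u<222)&(v>180)&(v<225)&(n>.003)&(z<.1),"catch")
f((u>240)&(u<300)&(v>175)&(v<240)&(abs(n-.0475)<.005)&(z>.13),"plate/block")
k=(u>245)&(u<264)&(v>175)&(v<212)&(z>.17)&(z<.186); f(k,"platetop")
k=(u>258)&(u<290)&(v>185)&(v<240)&(z>.165)&(z<.19)&(n>.053); f(k,"module")
k=(u>240)&(u<270)&(v>200)&(v<260)&(z>.19); f(k,"block")
E
```

```text
board 2467 [-1.1  0.1  3. ] [-71.5   3.5  57.3] [ 54.2 113.1 148.4]
head 120 [11.2 13.6 14.9] [-6.7  1.6  7.9] [119.8 130.  133.1]
catch 112 [3.1 4.4 6.9] [-65.2 -24.4   2. ] [-1.6  0.2 83.3]
plate/block 760 [43.2 47.9 52.1] [12.4 18.  28.9] [170.5 213.3 222.8]
platetop 301 [45.8 48.5 53.9] [12.1 18.2 29.6] [170.6 173.4 182. ]
module 524 [53.3 60.1 66.5] [ 1.9 11.2 19. ] [170.2 174.2 176.7]
block 1231 [40.9 48.4 55.9] [ 2.1 10.1 21.7] [195.9 222.1 237.9]
```

```bash
python3 - <<'E'
from h import *
P=np.load("w3.npy"); p=cv2.imread("pics/w3.png")
D=P-S; n=D@N*1e3; y=D@Y*1e3; z=P[...,2]*1e3
for uu in (254,262,270):
    print(uu,[(vv,*np.round([n[vv,uu],y[vv,uu],z[vv,uu]]).astype(int).tolist(),p[vv,uu,::-1].tolist()) for vv in range(176,250,4)])
P2=np.load("w2.npy"); 
for uu in (253,263): print([(vv,*np.round(P2[vv,uu]*1e3).astype(int).tolist()) for vv in range(136,240,6)])
cv2.imwrite("pics/w3c.png",cv2.resize(p[160:300,170:320],(750,560) if 0 else (600,560),interpolation=cv2.INTER_CUBIC))
E
```

```text
254 [(176, 48, -4, 0, [185, 150, 111]), (180, 48, -9, 0, [177, 145, 110]), (184, 48, 29, 171, [192, 190, 189]), (188, 48, 27, 173, [216, 218, 217]), (192, 48, 24, 173, [218, 218, 219]), (196, 48, 21, 174, [215, 218, 218]), (200, 48, 19, 174, [216, 219, 218]), (204, 48, 16, 173, [209, 198, 199]), (208, 48, 13, 175, [216, 205, 205]), (212, 48, 15, 187, [11, 10, 11]), (216, 48, 19, 205, [17, 14, 15]), (220, 48, 22, 220, [15, 14, 12]), (224, 48, 20, 221, [31, 30, 33]), (228, 48, 17, 219, [28, 27, 29]), (232, 48, 15, 220, [28, 22, 25]), (236, 48, 14, 223, [29, 27, 28]), (240, 48, 11, 222, [29, 29, 30]), (244, 48, 10, 223, [27, 25, 29]), (248, 48, 8, 225, [28, 26, 28])]
262 [(176, 58, -4, -1, [158, 128, 96]), (180, 58, -9, -1, [162, 131, 97]), (184, 58, -14, -1, [167, 135, 101]), (188, 58, -19, -1, [173, 139, 103]), (192, 58, -25, -1, [176, 142, 105]), (196, 54, 16, 154, [130, 105, 87]), (200, 53, 18, 171, [41, 68, 107]), (204, 53, 16, 174, [46, 75, 118]), (208, 53, 13, 174, [46, 75, 117]), (212, 53, 10, 175, [36, 59, 95]), (216, 52, 19, 205, [20, 23, 36]), (220, 52, 22, 219, [15, 13, 15])
[... 1132 characters left out ...]
 154), (184, 439, -157, 174), (190, 439, -161, 175), (196, 439, -166, 176), (202, 439, -170, 176), (208, 439, -176, 175), (214, 439, -180, 177), (220, 439, -185, 177), (226, 439, -191, 175), (232, 439, -196, 176), (238, 438, -281, 0)]
[(136, 450, -131, 45), (142, 450, -138, 45), (148, 450, -145, 45), (154, 450, -152, 45), (160, 448, -149, 105), (166, 448, -151, 129), (172, 448, -156, 130), (178, 448, -162, 128), (184, 448, -168, 128), (190, 448, -174, 128), (196, 448, -179, 129), (202, 448, -185, 129), (208, 448, -192, 127), (214, 448, -197, 129), (220, 448, -204, 128), (226, 452, -263, -1), (232, 452, -272, 0), (238, 452, -281, 1)]<stdin>:5: RuntimeWarning: invalid value encountered in cast
```

View pics/w3c.png

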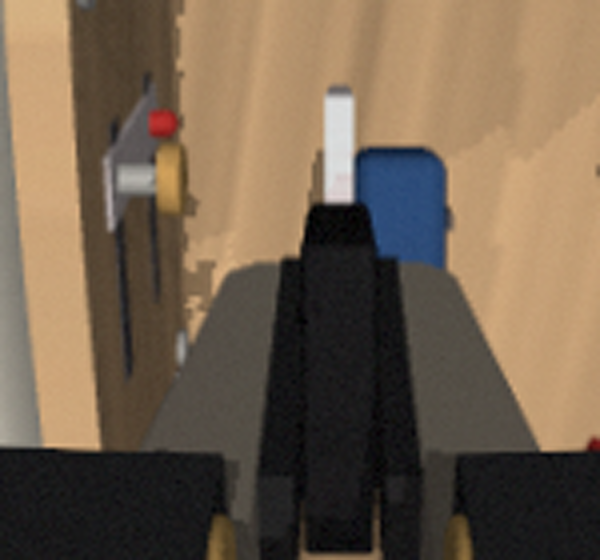

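The crop shows the plate rolled in the pads. Its +y top edge is at 29 mm where 40 is expected, and 9 mm low. Both fit about 15.5° of roll about the jaw axis, with no vertical slip. I'll grip harder, tilt the tool to bring the plate upright, and re-measure.

```bash
cat >> h.py <<'E'
from scipy.spatial.transform import Rotation as Ro
def pose(back,dy=0,up=16,a=.27):
    G=tcp(back,dy,up)+[0,0,.019]; F=Ro.from_rotvec(N*a).as_matrix()@RB
    return G+.019*F[:,1],F
def measure(back,dy,up,name=None):
    p,P=wristcloud(); D=P-S; n,y,z=D@N*1e3,D@Y*1e3,D[...,2]*1e3
    if name: cv2.imwrite(f"pics/{name}.png",p[:,:,::-1])
    zt=up+38; ok=(abs(n-back-2.5)<2)&(abs(z-zt)<14)&(y>dy-5)&(y<dy+50)&(p.min(-1)>130)
    if ok.sum()<20: print("few",ok.sum()); return
    yy,zz=y[ok],z[ok]; k=zz>np.percentile(zz,15)
    vx,vy,x0,y0=cv2.fitLine(np.stack([yy,zz],1)[k].astype(np.float32),cv2.DIST_HUBER,0,.01,.01).ravel()
    print("platetop n",ok.sum(),"slope",vy/vx,"edge y",np.percentile(yy,98)-dy-40,"z at 30",y0+vy/vx*(30-x0)-zt)
    hd=(n>11.5)&(n<17)&(abs(z)<14)&(abs(y)<14)
    print("head",hd.sum(),np.round(np.percentile(y[hd],[2,98]),1),np.round(np.percentile(z[hd],[2,98]),1))
E
python3 - <<'E'
from h import *
effector.grasp(60); measure(45,0,16)
for a in (.09,.18,.27): env.reach(*pose(45,a=a))
env.pause(.4); measure(45,0,16,"w4"); s=env.sense(); print(s["t"],s["wrist_force"],s["moment"],s["gripper_width"])
E
```

```text
platetop n 167 slope -0.18312679 edge y -10.557519883305016 z at 30 -7.9216576
head 105 [-6.5  7.5] [-5.2  7.6]
platetop n 161 slope 0.05605993 edge y -0.15399133878515414 z at 30 0.80019
head 98 [-8.   7.4] [-7.3  7.6]
15.9167 [ 1.01562    -0.08304112 -2.63532589] [-0.48715547 -0.06695786 -0.0668694 ] 0.009421050194068586
```

View pics/w4.png

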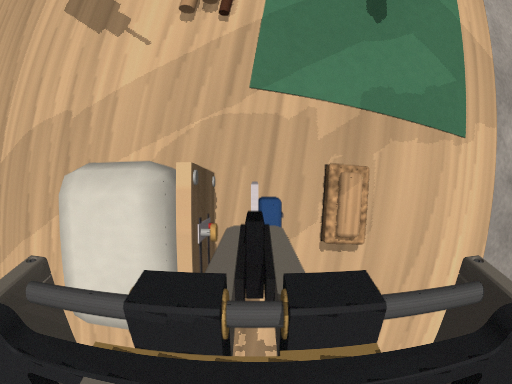

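The plate is nearly upright now (edge −0.2 mm, height +0.8 mm), though the roll is uncertain by about 0.03 rad. I'll square it exactly by gently pressing its flat underside on the table with a light grip. That also gives its exact height in the hand.

```bash
python3 - <<'E'
from h import *
A=.255
env.reach(*pose(60,up=16,a=A))
q,F=pose(60,up=-25,a=A); env.movel(q,frame=F,rate=.06)
q,F=pose(60,up=-39.5,a=A); env.movel(q,rate=.04)
effector.grasp(15); env.pause(.3); b=env.sense(); print(b["t"],b["wrist_force"],b["moment"],b["gripper_width"])
up=-39.5
while up>-50:
    up-=1; env.movel(pose(60,up=up,a=A)[0],rate=.02); env.pause(.05)
    s=env.sense(); d=s["wrist_force"]-b["wrist_force"]; print(up,np.round(d,2),np.round(s["moment"]-b["moment"],3))
    if d[2]>7: break
env.pause(.2); effector.grasp(60); s=env.sense(); print(s["t"],s["wrist_force"],"underside nominal z",S[2]*1e3+up-82)
E
```

```text
18.025 [ 0.43979942 -0.73291917 -2.77532154] [-0.50836045 -0.02611005  0.02454326] 0.009822384309389203
-40.5 [-0.66  1.18 -0.18] [ 0.012  0.005 -0.04 ]
-41.5 [-0.85  0.19  0.37] [ 0.05  -0.007  0.003]
-42.5 [-0.43  1.5   4.73] [ 0.213  0.33  -0.012]
-43.5 [-1.91  1.35  8.18] [0.536 0.564 0.018]
19.6417 [-2.27334243  0.97199494  5.74611809] underside nominal z 0.0
```

```bash
python3 - <<'E'
from h import *
A=.255
f=lambda t:(lambda s:print(t,round(s["t"],2),np.round(s["wrist_force"],2),np.round(s["moment"],3),round(s["gripper_width"],4)))(env.sense())
f("now"); effector.grasp(4); env.pause(.4); f("loose")
effector.grasp(60); env.pause(.2); f("tight")
env.movel(pose(60,up=-30,a=A)[0],rate=.04); f("lifted")
env.movel(pose(60,up=16,a=A)[0],rate=.06)
env.movel(pose(45,up=16,a=A)[0],rate=.04); env.pause(.3); f("pre"); measure(45,0,16)
E
```

```text
now 19.64 [-2.27  0.97  5.75] [-0.06   0.611 -0.018] 0.0099
loose 20.26 [-0.6   1.35  6.51] [0.378 0.365 0.043] 0.0102
tight 20.68 [-0.87  1.36  6.06] [0.315 0.485 0.04 ] 0.0095
lifted 21.17 [ 0.32 -0.12 -2.85] [-0.454 -0.025  0.013] 0.0097
pre 22.91 [ 0.56 -0.39 -3.01] [-0.464  0.001 -0.001] 0.0098
platetop n 162 slope -0.00063020363 edge y -1.2299934740194374 z at 30 0.39338684
head 94 [-8.5  7.3] [-2.6  7.9]
```

The plate is now flat (slope −0.001) and aligned with the head within about 1 mm. Now the guarded insertion.

```bash
cat >> h.py <<'E'
A=.255
def go(back,dy,up,b,rate=.02):
    env.movel(pose(back,dy,up,A)[0],rate=rate); s=env.sense(); d=s["wrist_force"]-b["wrist_force"]; m=s["moment"]-b["moment"]
    return np.array([d@N,d@Y,d[2]]),np.array([m@N,m@Y,m[2]]),s
E
python3 - <<'E'
from h import *
env.movel(pose(20,0,16,A)[0],rate=.05); env.pause(.3); b=env.sense(); print(b["t"])
import pickle; pickle.dump(b,open("b.pkl","wb"))
back=20.
while back>2.5:
    back-=1; d,m,s=go(back,0,16,b); print(back,np.round(d,1),np.round(m,2),"real",round((s["ee_pos"]-pose(back,0,16,A)[0])@N*1e3,2))
    if np.linalg.norm(d)>7: break
print(s["t"])
E
```

```text
23.9083
19.0 [ 0.5  1.5 -0.2] [ 0.02  0.05 -0.02] real -0.07
18.0 [-0.1  1.   0.7] [-0.01  0.01 -0.  ] real -0.07
17.0 [0.5 1.6 0.2] [-0.03  0.03 -0.01] real -0.09
16.0 [ 0.6  0.7 -1.1] [0.02 0.04 0.05] real -0.06
15.0 [ 0.4  1.  -0.1] [-0.03  0.03  0.01] real -0.07
14.0 [ 0.9  1.6 -0.1] [-0.    0.01  0.03] real -0.06
13.0 [0.7 0.6 0. ] [-0.01  0.07 -0.01] real -0.06
12.0 [ 0.1  1.3 -0.7] [ 0.01  0.05 -0.03] real -0.1
11.0 [-0.9  1.5 -0.5] [-0.01  0.05  0.02] real -0.04
10.0 [-0.4  0.7 -0.3] [-0.02  0.01  0.02] real -0.07
9.0 [ 0.1  2.  -0. ] [-0.01  0.03  0.02] real -0.04
8.0 [0.2 0.9 0.5] [0.   0.06 0.01] real -0.08
7.0 [ 0.9  0.7 -1.7] [-0.02 -0.24 -0.07] real 0.23
6.0 [ 2.3  0.7 -1.6] [ 0.   -0.51 -0.03] real 0.39
5.0 [ 2.8  0.7 -0.7] [ 0.02 -0.59 -0.03] real 0.17
4.0 [ 3.1  0.3 -0.3] [-0.06 -0.68 -0.07] real 0.14
3.0 [ 3.   1.4 -1.3] [-0.02 -0.73 -0.09] real 0.07
2.0 [ 2.1  1.4 -0. ] [ 0.02 -0.8  -0.07] real 0.08
28.4083
```

The head passed through with only the catch's ~3 N felt, from 7–8 mm as expected. Now straight down, with force guards.

```bash
python3 - <<'E'
from h import *
import pickle; b=pickle.load(open("b.pkl","rb"))
env.pause(.1); up=16.; dy=0.
while up>-3:
    up-=1 if up>1 else .5; d,m,s=go(2.5,dy,up,b); 
    print(up,dy,np.round(d,1),np.round(m,2))
    if abs(d[1])>5: dy+=.4*np.sign(d[1])
    if np.linalg.norm(d)>14 or (up<3 and d[2]>5): break
print(s["t"])
measure(2.5,dy,up,"w5")
E
```

```text
15.0 0.0 [3.5 0.7 0.1] [ 0.08 -0.78 -0.14]
14.0 0.0 [ 2.   1.3 -0.6] [ 0.04 -0.79 -0.07]
13.0 0.0 [ 1.9  1.4 -1.4] [ 0.05 -0.83 -0.16]
12.0 0.0 [ 2.6  2.1 -0.7] [ 0.07 -0.82 -0.13]
11.0 0.0 [ 3.4  1.9 -0.8] [ 0.05 -0.8  -0.1 ]
10.0 0.0 [ 2.   2.2 -0.6] [ 0.08 -0.74 -0.11]
9.0 0.0 [ 2.   1.3 -0.7] [ 0.1  -0.76 -0.11]
8.0 0.0 [ 2.8  1.4 -0.3] [ 0.07 -0.75 -0.14]
7.0 0.0 [ 2.7  2.  -0.2] [-0.01 -0.75 -0.1 ]
6.0 0.0 [ 2.9  1.5 -2. ] [-0.03 -0.81 -0.07]
5.0 0.0 [ 3.   1.5 -1.6] [-0.01 -0.72 -0.11]
4.0 0.0 [ 1.3  1.2 -3.2] [-0.06 -0.69 -0.12]
3.0 0.0 [ 0.9  0.7 -3.3] [-0.14 -0.12 -0.02]
2.0 0.0 [ 1.3  1.8 -1.3] [-0.02  0.    0.04]
1.0 0.0 [1.1 1.4 0.2] [-0.01  0.02  0.01]
0.5 0.0 [ 0.2  1.  -0.2] [0.01 0.07 0.06]
0.0 0.0 [ 1.1  1.  -0.2] [-0.04  0.05  0.02]
-0.5 0.0 [ 0.1 -0.4  0.4] [-0.03  0.03  0.05]
-1.0 0.0 [-0.3  0.9  4.8] [0.17 0.29 0.02]
-1.5 0.0 [-1.6  1.1  8.2] [0.2  0.61 0.14]
33.5083
platetop n 162 slope 0.0029677998 edge y -1.1669118145228694 z at 30 1.1228752Traceback (most recent call last):
  File "<stdin>", line 10, in <module>
  File "h.py", line 34, in measure
    print("head",hd.sum(),np.round(np.percentile(y[hd],[2,98]),1),np.round(np.percentile(z[hd],[2,98]),1))
                                   ~~~~~~~~~~~~~^^^^^^^^^^^^^^
    return _quantile_unchecked(
        a, q, axis, out, overwrite_input, method, keepdims, weights)
    return _ureduce(a,
                    func=_quantile_ureduce_func,
    ...<5 lines>...
                    overwrite_input=overwrite_input,
                    method=method)
    r = func(a, **kwargs)
    result = _quantile(arr,
                       quantiles=q,
    ...<2 lines>...
                       out=out,
                       weights=wgt)
    slices_having_nans = np.isnan(arr[-1, ...])
                                  ~~~^^^^^^^^^
IndexError: index -1 is out of bounds for axis 0 with size 0
```

View pics/w5.png

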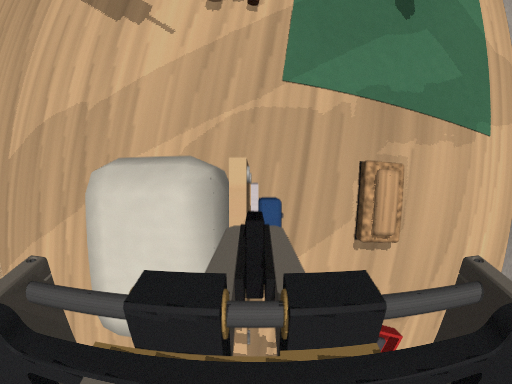

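The catch snapped in at about 3 mm (the moment dropped to zero), and the slot end met the shank at −1 mm. The picture shows the plate flat at the bulkhead (254,195). I'll ease the push, release, back off and check.

```bash
python3 - <<'E'
from h import *
import pickle; b=pickle.load(open("b.pkl","rb"))
d,m,s=go(2.5,0,-.8,b); print(np.round(d,1),np.round(m,2),s["ee_pos"])
effector.release(); env.pause(.2); s=env.sense(); print(s["t"],np.round(s["wrist_force"],2),s["gripper_width"])
q=s["ee_pos"].copy(); q[2]+=.05; env.movel(q,rate=.06)
q[2]+=.06; q+= .05*N; env.movel(q,rate=.15); env.reach(q,RB); env.pause(.3)
p,P=wristcloud(); cv2.imwrite("pics/w6.png",p[:,:,::-1]); np.save("w6.npy",P)
D=P-S; n,y,z=D@N*1e3,D@Y*1e3,D[...,2]*1e3
k=(n>-2)&(n<16)&(abs(y)<45)&(z>40)&(p.max(-1)<70)
for lo,hi,nm in ((79,92,"blocktop"),(33,43,"platetop/module")):
    k=(n>-3)&(n<28)&(abs(y)<50)&(z>lo)&(z<hi); print(nm,k.sum(),*[np.round(np.percentile(a[k],[2,50,98]),1) for a in (n,y,z)] if k.sum() else "")
for t in ("slot_end","track_end","plate","grip"):
    print(t,[(np.round((np.array(r["at"])-S)@np.column_stack([N,Y,[0,0,1]]),4),round(r["score"],2)) for r in tip_of("wrist",t)])
s=env.sense(); print(s["t"],np.round(s["wrist_force"],2))
E
```

```text
[-0.7  1.2  5.5] [0.12 0.35 0.13] [0.52218216 0.19784258 0.1784683 ]
35.2667 [-0.83  0.03  0.25] 0.09196213203081616
blocktop 501 [ 3.8  8.6 12.9] [-22.8  -0.9  19.4] [80.5 82.8 84.3]
platetop/module 979 [-2.4 15.3 24.3] [-38.4   8.4  41.9] [33.3 35.5 40. ]
slot_end []
track_end [(array([ 0.0007, -0.0447, -0.0035]), 0.77)]
plate [(array([ 0.0037,  0.0035, -0.0872]), 0.63)]
grip [(array([ 0.0069, -0.0058,  0.0666]), 0.61)]
37.825 [-0.09 -0.25  0.08]
```

View pics/w6.png

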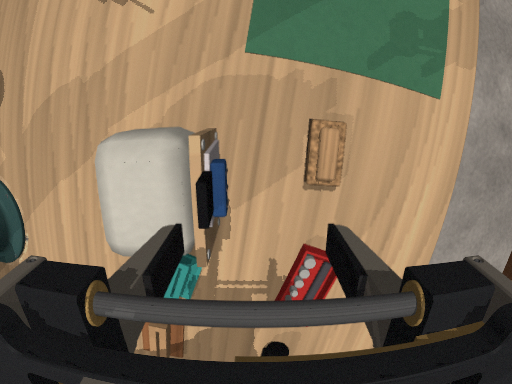

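The picture shows the plate hanging flat at the bulkhead (205–225, 140–225), with the gripper clear. The block leans out about 0.04 rad and the height is within about 1 mm of home. Handing in.

```bash
python3 -c "
from station import *
print(workorder.finish_job(), env.sense()['t'])"
```

```text
the job is handed in; nothing more can be done
the job is handed in; nothing more can be done
```

The plate hangs on the screw, seated as far as it would go, with the catch in its window. I released it and handed the job in at about 38 s of the 69 s. No verdict is reported, so the results below are my own measurements.

**What I did:** I took the plate from the large brown rack and found the screw with the wrist camera, about 45–48 mm along its track. After the carry the plate had rolled about 15° in the pads. I tilted the tool and squared the plate by pressing its underside lightly on the table, about 8 N. Then I slid the large opening over the head and pulled the plate straight down.

**Last checks:**
- **Insertion:** I felt only the catch, about 3 N.
- **Pull-down:** The catch snapped in at about 3 mm above home, and the slot end met the screw within about 1 mm of the expected height. The largest push during the pull-down was about 8 N.
- **After release:** The plate leans out about 0.04 rad and its back is about 3 mm off the bulkhead at screw height (limits 0.10 rad and 7 mm). The wrist force was near zero.

**Uncertain or disagreeing:**
- After release the block top read about 1 mm low, which is within the camera's calibration.
- The network did not report `slot_end` in the last picture, so that position comes from depth and contact only.
- I did not re-measure the muffler, socket case and sanding block at the end; no contact with them was felt.

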